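Crank open the drying box and put the rabbit in

ROBOT

A 7-joint arm with a two-finger parallel gripper is mounted at the origin on the work surface. World frame = base frame: x ahead of the robot, y to its left, z up, the work surface at z = 0. Lengths are in mm, angles in rad, forces in N, time in s.
With the tool pointing down it reaches from about 425 to 875 mm from the base axis. Payload 9.9 kg.
Tool frame: the origin (TCP) lies at the very end of the fingers, on their centre line; the grasp point (between the pads) lies 19 mm behind it; z points along the fingers, y is the direction in which the jaws open and shut (so a half turn about z gives the same grasp; the last joint's range is limited). The gripper opens to 85 mm and grips with 20 to 120 N. Pads are 22 mm wide; open, the fingers measure 114 mm over their backs; the gripper's body (76 mm by 85 mm) begins 54 mm behind the grasp point. The pads swing forward as they close: fully open they stand 13 mm farther back than shut.
Start: joints at [-1.398, 0.576, 0.025, 1.437, -0.015, 1.129, -0.057], TCP at [171.433, 652.87, 231.289] pointing down, gripper open.
Joint ranges: [-2.76, 2.76], [-0.34, 2.15], [-1.52, 1.57], [0.19, 2.46], [-1.09, 4.23], [0.17, 1.99], [-2.82, 2.82]. Speed limits (rad/s): [2.22, 2.22, 3.01, 3.01, 3.14, 3.14, 3.14].

INTERFACE

Orientations are given as a rotation vector (axis times angle).
In Python, from workcell import observe, camera, job_done, search_frame, masks_of gives the robot as it stands.
- The arm moves only by the tool apply_moves, never from a script. Its argument "deltas" is one flat list of numbers, 7 for each row, row after row: the shift along the world's x, y, z in m, then the turn, a rotation vector about the world's x, y, z in rad, then the opening, from 0 (shut) to 1 (fully open). A call has 1 to 10 rows; each row shifts and turns the commanded pose from where the row before left it; what a row does not reach is not made up. A row lasts 1/8 s, in which the tool goes at most 62.5 mm and 10.7 degrees, less where a joint would pass 70% of its speed; a pose out of reach is approached as far as the arm can. A call with a gripper value outside its range is refused whole. The fingers move at their own pace and stop on an object; "squeeze" is the grip in N (left out, the last holds). Time passes only in rows, so rows that do not move let the fingers close. It gives the time, the measured TCP pose, the force and the opening at its end, in the units of the state.
- observe(): the state, without advancing time (a new reading comes with each control period).
- camera(name): name is "scene" or "top"; returns a dict with "frame" (384x512x3 uint8, red, green, blue), "z_map" (384x512 float32, mm along the optical axis (not along the pixel's ray), 0 where there is no reading), "mtx" (3x3 intrinsics, pixels), "extrinsics" (4x4, takes a point from world to camera coordinates). Camera axes: x right, y up, looking along -z (the intrinsics and any distortion apply to the point x, -y, -z); pixel columns grow to the right and rows downward; lengths in mm; the calibration is good to about 2 mm. A picture is of the moment at which its call begins.
- job_done(): hands the job in, once; it reports no verdict.
Trained networks look in the newest picture that a camera, given by its name, has taken for a name from the list of things; names that differ only in an ending like _2 or _b are one class to them, and where a whole thing is asked for, a point or a joint stands for the part that bears it (a point fixed in the world has none). Each returns a list of dicts, best first, with "confidence" (0 to 1); they miss things now and then, are a little off and sometimes report something else, mostly with a low value. They report only what shows in the picture. A call takes as long as a camera call.
- search_frame(camera, name): "at" ([x, y, z] in mm, in world coordinates, good to about 4 mm: the middle of the surface that is visible of it).
- masks_of(camera, name): "pixels" (384x512 bool, what is visible of it).
The state is a dict: "clock": time; "q": joint angles; "qvel": joint speeds; "joint_torque": joint torques, N m; "tcp_pos": TCP position; "orientation": TCP orientation; "contact_force": force on the tool from outside, world axes, zero at the start; "wrist_torque": the same for the moment, N m; "finger_gap": opening from 0.0 (shut) to 1.0 (fully open).
Only numpy, scipy, OpenCV 4.12 (cv2) and the standard library are available. Lean on these libraries where they do the work, as an engineer would, in place of code of your own. Each camera call takes 0.05 s, during which the arm holds its last target. There are 200 camera calls.

TASK

Fit the loose crank on the drying box's square shaft end, pushed fully down, and wind it counterclockwise (seen from above) about three turns until the clear sliding lid is fully open; move the lid only with the crank, and do not let the crank come off once you wind. Then set the long-eared rabbit figure gently upright on the chamber floor, and leave the crank on the shaft. Do not disturb the bear, the jar or the plain figure that is already in the chamber.

Things in the scene. Friction and masses are not known exactly. Their poses are not given: they have to be found in the camera images.
- dryer: Fixed white drying box, yaw varies by up to 0.2. Origin: centre of the front chamber's underside, on the bench; x to the box's rear (away from the robot), y left, z up. Behind the chamber a heater housing (x 81..236, y -81..81, 98 high). On the right side a dark gearbox block (x 37..113, y -163..-81, 106 high) with a round collar, diameter 34, up to 118, at x 75, y -126, under the shaft end.
- lid (a joint): Travel in m of the clear lid (160 x 160, top at 114 above the bench, two black cross bars) along the dryer's +x over the heater housing: 0 closed (start), 0.15 fully open at the stop. Geared to the shaft: one counterclockwise turn opens 50 mm. It stays where it is wound.
- lid_front (a point): Middle of the lid's front edge, 110 above the bench. Moves with the lid.
- shaft: Upright steel square shaft end, 18 across flats, 28 long, the top 4 tapered, turning about its own z (up). Origin: on the axis at its foot on the collar, 118 above the bench. Its x and y are normal to the flats. About 0.15 Nm turns it; it has stops at closed and at three turns counterclockwise (lid open).
- crank: Loose dark steel crank, about 0.4 kg, flat on the bench at any yaw. Origin: centre of the hub's underside. Hub: block 34 x 34 x 34 high, grippable across its y faces, with a square through socket 20.5 wide (1.25 play per side, 0.15 rad rotary play), flats along x and y. It fits the shaft in four yaws; fully down, its underside rests on the collar. A flat arm 20 wide, 14 high runs along +x.
- handle_mid (a point): On the axis of the crank's upright black handle, 65 from the hub axis along the crank's x, 45 above the crank's underside. The handle has diameter 22, reaches from 17 to 67 above the underside (its pin to 70) and revolves freely on its pin. The arm below it (top 14 above the underside) ends at x 75.
- rabbit: Blank white vinyl figure with two upright long ears (85 high in all, 0.09 kg), standing loose on the bench. Origin: centre of its underside, z up. Round foot of diameter 38, waist 30 at 34, round head of diameter 41 with straight sides from 38 to 59 above the underside, head top 66; ears 9 thick, 22 apart along its y.
- bear: The same figure with two small round ears on top instead (73 high), on the bench; a bystander. Origin: centre of its underside.
- plain: The same figure without ears (66 high), standing in the chamber's rear half, seen through the lid; a bystander. Origin: centre of its underside.
- jar: Glass paint jar with black cap, diameter 44, 60 high, on the bench; a bystander. Origin: centre of its underside.
- chamber_floor (a point): Centre of the chamber's floor, 12 above the bench; axes as the dryer's. The chamber is open-topped under the lid: inside 150 x 150 (x and y -75..75), walls 6 thick, rim 102 above the bench. It fits the figures standing.
- holder: Fixed airbrush holder left of the drying box: round base of diameter 56, thin steel post, and a steel airbrush lying across its top along its x (from -41 to 51), brass cup on it; 210 high in all. An obstacle to pass round. Origin: centre of its underside.

How it is judged (in metres and radians):
On the way, in this order (a step that is already met when the one before it is completed fails the run):
1. the crank is fully down on the shaft (horizontal distance between crank and shaft below 0.006 m and z of crank in the frame of shaft between -0.006 and 0.006 m), for 0.2 s.
2. the lid is wound half open with the crank on the shaft (value of joint lid above 0.07 m and horizontal distance between crank and shaft below 0.008 m and z of crank in the frame of shaft below 0.012 m).
3. the lid is wound fully open with the crank on the shaft (value of joint lid above 0.14 m and horizontal distance between crank and shaft below 0.008 m and z of crank in the frame of shaft below 0.012 m), for 0.2 s.
At the end, for the whole second after the job is handed in: The lid is within 10 mm of fully open; the crank sits on the shaft (hub axis within 8 mm, lifted less than 12 mm); the rabbit stands upright (within 0.15 rad) on the chamber floor inside its walls; both are released and at rest (all of step 3 and z of crank in the frame of shaft above -0.006 m and x of rabbit in the frame of dryer between -0.07 and 0.07 m and y of rabbit in the frame of dryer between -0.07 and 0.07 m and z of rabbit in the frame of dryer below 0.018 m and angle between rabbit's own z axis and vertical below 0.15 rad and linear speed of rabbit below 0.02 m/s and linear speed of crank below 0.03 m/s); the robot touches nothing.
It fails at once if the crank comes off the shaft after winding has begun (value of joint lid above 0.015 m and (z of crank in the frame of shaft above 0.022 m or horizontal distance between crank and shaft above 0.015 m)).
It fails at once if the robot pushes the lid itself (over 6 N) (contact force between any of the arm, the fingers and lid above 6 N).
It fails at once if the rabbit is dropped (over 0.6 m/s low in the chamber) or rammed into the box (over 60 N) (contact force between rabbit and dryer above 60 N or (linear speed of rabbit above 0.6 m/s and z of rabbit in the frame of dryer below 0.06 m and x of rabbit in the frame of dryer between -0.075 and 0.075 m and y of rabbit in the frame of dryer between -0.075 and 0.075 m)).
It fails at once if the rabbit is tipped over (angle between rabbit's own z axis and vertical above 0.8 rad).
It fails at once if a bystander is disturbed (bear or jar moved over 25 mm, plain figure over 20 mm) (distance of any of bear, jar from where it was at the start of the episode above 0.025 m or distance of plain from where it was at the start of the episode above 0.02 m).
It also fails if it takes over 72 s, if anything falls off the work surface, if the arm or the gripper's body presses on something with over 40 N, if the wrist force passes 120 N, or if a joint passes its speed limit or range.

## Working session

There is one attempt and no reset: what is moved stays moved. The work goes in short steps, Python scripts to look and compute and a tool call to move; the robot and the scene stay as the last step left them, time stands still between calls to the robot, and variables do not carry over. Pictures are saved under pics/ and viewed, about 8 in all and at most 12, crops included, and the job is handed in when it is done.

Besides the shell and the picture viewer there is one more tool, called after ">>>" as name(argument=value, ...) on one line, values as JSON. apply_moves: Moves the arm, as the interface text tells. Its arguments: {"type":"object","properties":{"deltas":{"type":"array","items":{"type":"number"}},"squeeze":{"type":"number"}},"required":["deltas"]}

```bash
mkdir -p pics; cat > h.py <<'E'
import numpy as np, cv2
from workcell import observe, camera, job_done, search_frame, masks_of
def cloud(c):
    K=c['mtx'];z=c['z_map'].astype(float);v,u=np.mgrid[:z.shape[0],:z.shape[1]]
    p=np.stack([(u-K[0,2])/K[0,0]*z,-(v-K[1,2])/K[1,1]*z,-z],-1)
    T=np.linalg.inv(c['extrinsics']);w=p@T[:3,:3].T+T[:3,3];w[z==0]=np.nan
    return w
def proj(c,P):
    P=np.atleast_2d(P);E=c['extrinsics'];q=P@E[:3,:3].T+E[:3,3];K=c['mtx']
    return np.stack([K[0,0]*q[:,0]/-q[:,2]+K[0,2],K[1,1]*-q[:,1]/-q[:,2]+K[1,2]],-1)
E
python3 - <<'E'
from h import *
np.set_printoptions(precision=1,suppress=True)
s=observe();print(s)
ims=[]
for n in ['scene','top']:
    c=camera(n);cv2.imwrite(f'pics/{n}0.png',c['frame'][...,::-1]);np.savez(f'{n}0.npz',**c)
    w=cloud(c);print(n,c['mtx'],c['extrinsics'][:3])
    for k in ['dryer','lid','lid_front','shaft','crank','handle_mid','rabbit','bear','plain','jar','chamber_floor','holder']:
        try:
            print(n,k,[(np.round(d['at']),round(d['confidence'],2)) for d in search_frame(n,k)[:2]])
        except Exception as e: print(n,k,e)
E
```

```text
{'clock': 0.0, 'q': array([-1.4,  0.6,  0. ,  1.4, -0. ,  1.1, -0.1]), 'qvel': array([-0., -0.,  0., -0., -0.,  0., -0.]), 'joint_torque': array([ -0. , -76.6,   2.3, -28.6,   0. ,   0. ,  -0. ]), 'tcp_pos': array([171.3, 652.4, 230.5]), 'orientation': array([-0.4, -3.1,  0. ]), 'contact_force': array([-1.1,  0.4, -0.4]), 'wrist_torque': array([ 0., -0.,  0.]), 'finger_gap': 0.9988972927865641}
scene [[415.6   0.  259.7]
 [  0.  415.6 200.2]
 [  0.    0.    1. ]] [[    0.5     0.9     0.   -212.6]
 [   -0.6     0.3     0.7   236.9]
 [    0.6    -0.4     0.7 -1609.5]]
scene dryer [(array([616.,  14.,  98.]), 0.8)]
scene lid [(array([523.,  50., 109.]), 0.96)]
scene lid_front [(array([523.,  49., 111.]), 0.79)]
scene shaft [(array([587., 349.,  84.]), 0.73), (array([577., -80., 135.]), 0.62)]
scene crank [(array([ 502., -366.,   18.]), 0.88)]
scene handle_mid [(array([ 502., -371.,   24.]), 0.57)]
scene rabbit [(array([463., 338.,  50.]), 0.55)]
scene bear [(array([ 614., -241.,   59.]), 0.67)]
scene plain []
scene jar [(array([ 459., -240.,   43.]), 0.69)]
scene chamber_floor [(array(
[... 192 characters left out ...]
1.    -0.    -2.2]
 [   1.     0.     0.1 -511.4]
 [  -0.1   -0.     1.  -874. ]]
top dryer [(array([576.,  39., 112.]), 0.84)]
top lid [(array([518.,  56., 112.]), 0.55)]
top lid_front [(array([517.,  56., 112.]), 0.92)]
top shaft []
top crank [(array([ 499., -364.,   26.]), 0.6)]
top handle_mid [(array([ 498., -364.,   26.]), 0.89)]
top rabbit [(array([457., 343.,  61.]), 0.82), (array([578.,  35., 113.]), 0.59)]
top bear [(array([ 600., -235.,   64.]), 0.52)]
top plain [(array([ 444., -231.,   59.]), 0.7)]
top jar [(array([ 444., -231.,   62.]), 0.66)]
top chamber_floor [(array([577.,  37., 113.]), 0.69), (array([ 444., -232.,   60.]), 0.19)]
top holder [(array([587., 350., 122.]), 0.55)]
```

```bash
python3 - <<'E'
import cv2,numpy as np
a=cv2.imread('pics/scene0.png');b=cv2.imread('pics/top0.png')
cv2.imwrite('pics/s1.png',np.vstack([cv2.resize(a[60:330],(560,295)),cv2.resize(b[:300],(512,300)) if 0 else cv2.resize(b[:300],(560,300))]))
E
```

```text
(no output)
```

View pics/top0.png

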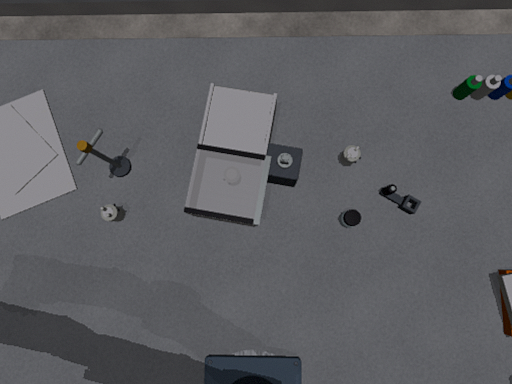

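View pics/scene0.png

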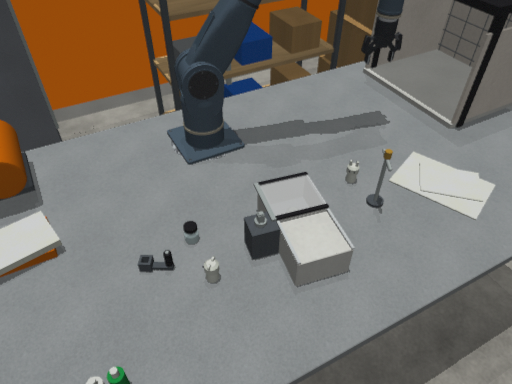

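The top picture shows the crank (hub at ~(410,204), handle at ~(391,189)), shaft (285,160), rabbit (110,212), bear (352,154), jar (352,218) and holder base (120,167). The scene view agrees. Next I measure from the depth maps.

```bash
python3 - <<'E'
from h import *
np.set_printoptions(precision=1,suppress=True)
T=[]
for n in ['top','scene']:
    c=np.load(n+'0.npz');w=cloud(c);c=dict(c)
    def sel(x0,x1,y0,y1,z0,z1):
        return w[(w[...,0]>x0)&(w[...,0]<x1)&(w[...,1]>y0)&(w[...,1]<y1)&(w[...,2]>z0)&(w[...,2]<z1)]
    def rect(p): 
        r=cv2.minAreaRect(p[:,:2].astype(np.float32)); return np.round(r[0],1),np.round(r[1],1),round(r[2],2),len(p),np.round(np.median(p[:,2]),1)
    print(n)
    for nm,b in dict(table=(300,400,-200,200,-20,20),housing=(550,800,-120,140,90,104),gear=(500,700,-160,-20,103,109),collar=(500,700,-160,-20,113,123),shaft=(500,700,-160,-20,126,160),shafttop=(500,700,-160,-20,141,160),
      lid=(420,800,-70,170,110,120),crankarm=(400,600,-450,-300,8,20),hub=(400,600,-450,-300,28,40),handle=(400,600,-450,-300,55,80),crank=(400,600,-450,-300,8,80),
      rab=(400,530,290,390,10,100),rabear=(400,530,290,390,70,100),rabhead=(400,530,290,390,40,64),bear=(560,680,-280,-190,40,90),jar=(400,500,-280,-190,50,80),holdertop=(450,800,200,520,150,250),holderbase=(500,660,250,420,5,40)).items():
        p=sel(*b)
        if len(p)>4: print(nm,rect(p),'mean',p.mean(0),'max',np.percentile(p,99,axis=0))
    im=c['frame'][...,::-1]
    if n=='top': A=im[130:200,260:330];B=im[165:235,365:435]
    else: A=im[200:270,230:300];B=im[235:285,130:180]; 
    T.append(np.hstack([cv2.resize(A,(400,300 if 0 else 400),interpolation=cv2.INTER_CUBIC)[:300] if 0 else cv2.resize(A,(380,290),interpolation=cv2.INTER_CUBIC),cv2.resize(B,(380,290),interpolation=cv2.INTER_CUBIC)]))
cv2.imwrite('pics/crop1.png',np.vstack(T))
E
```

```text
top
table (array([349.4,   0. ]), array([ 99.2, 400.3]), 0.38, 6388, np.float64(-0.0)) mean [349.5  -1.6  -0. ] max [398.9 195.8   3.9]
housing (array([655.4,  -1.8]), array([244.9, 186.2]), 79.78, 3811, np.float64(98.1)) mean [677.   34.2  98.2] max [757.1 114.1 103.6]
gear (array([608.4, -71.8]), array([ 89.8, 170.2]), 80.34, 949, np.float64(106.0)) mean [585.7 -68.3 105.9] max [692.1 -26.5 108.8]
collar (array([544.7, -56.3]), array([89.1, 68.5]), 0.24, 209, np.float64(115.3)) mean [561.4 -49.6 115.9] max [588.1 -22.  120.9]
shaft (array([574.3, -74. ]), array([17.5, 18.6]), 80.6, 78, np.float64(144.2)) mean [572.2 -73.4 142.5] max [583.5 -64.4 147.9]
shafttop (array([574.2, -73.8]), array([16.9, 17. ]), 81.89, 58, np.float64(145.6)) mean [573.6 -73.4 145.1] max [583.2 -65.5 148.1]
lid (array([521.1,  40.6]), array([204.4, 168.2]), 80.06, 4304, np.float64(111.9)) mean [520.3  52.8 112.2] max [607.1 146.1 116.9]
crankarm (array([ 500. , -362.1]), array([92. , 33.4]), 58.03, 187, np.float64(13.8)) mean [ 497.5 -361.2   13.9] max [ 523.9 -319.9   19.8]
hub (array([ 499.6, -362. ]), a
[... 3025 characters left out ...]
8.6] max [470.  358.2  86.6]
rabhead (array([462.1, 347.1]), array([39.4, 36.7]), 64.3, 97, np.float64(57.1)) mean [464.6 342.5  54.8] max [478.4 365.3  63.7]
bear (array([ 605.9, -241.6]), array([40.5, 41.7]), 4.31, 222, np.float64(60.7)) mean [ 610.5 -243.4   59. ] max [ 625.5 -222.6   73.7]
jar (array([ 448.9, -238.4]), array([38.5, 39.7]), 17.23, 130, np.float64(58.2)) mean [ 450.2 -238.8   57.8] max [ 468.  -219.6   62.7]
holdertop (array([588.3, 346.7]), array([22.3, 88. ]), 53.68, 161, np.float64(187.2)) mean [591.1 344.3 188.7] max [626.9 366.5 210.8]
holderbase (array([584.3, 348.5]), array([54.5, 57. ]), 31.47, 173, np.float64(10.7)) mean [586.4 347.5  12.1] max [611.2 377.9  35.2]
```

View pics/crop1.png

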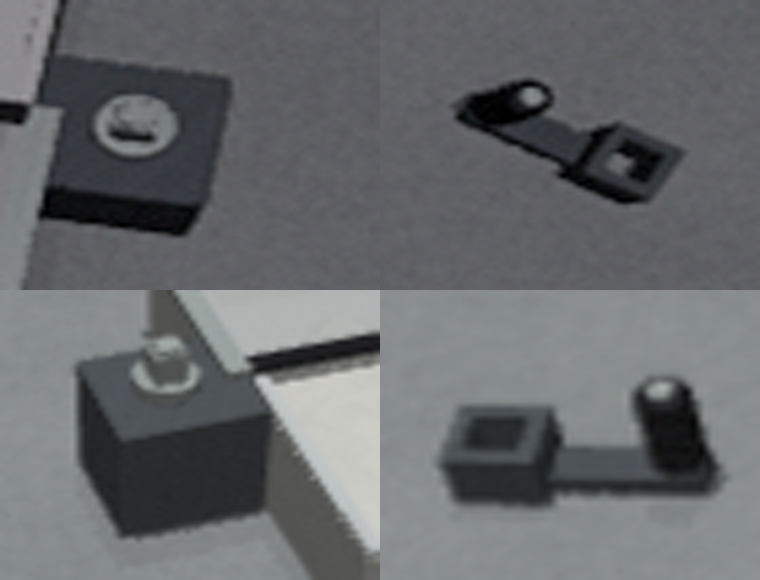

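The crops show the shaft's flats aligned with the box (yaw ≈ -0.17) and the crank flat on the bench (hub lower right and handle upper left in the top view). Estimates: hub at (484.6, -387.4), crank yaw 1.035, shaft at (574.3, -74), dryer origin about (522, 63). I'm moving to the crank now.

>>> apply_moves(deltas=[0.031,-0.045,0.009,0,0,-0.084,1,0.031,-0.045,0.009,0,0,-0.084,1,0.031,-0.045,0.009,0,0,-0.084,1,0.031,-0.045,0.009,0,0,-0.084,1,0.031,-0.045,0.009,0,0,-0.084,1,0.031,-0.045,0.009,0,0,-0.084,1,0.031,-0.045,0.009,0,0,-0.084,1,0.031,-0.045,0.009,0,0,-0.084,1,0.031,-0.045,0,0,0,-0.084,1], squeeze=60)

```text
clock: 2.42
tcp_pos: [451.6, 246.5, 304.3]
orientation: [1.527, 2.745, 0.003]
contact_force: [0.1, 0.5, -0.3]
finger_gap: 0.998
```

>>> apply_moves(deltas=[0.012,-0.05,0,0,0,-0.084,1,0.012,-0.05,0,0,0,-0.084,1,0.012,-0.05,0,0,0,-0.084,1,0.012,-0.05,0,0,0,-0.084,1,0.012,-0.05,0,0,0,-0.084,1,0.012,-0.05,0,0,0,-0.084,1])

```text
clock: 3.18
tcp_pos: [522.7, -53.6, 303.6]
orientation: [2.163, 2.278, 0.001]
contact_force: [1.5, -0.1, 0.3]
finger_gap: 1.0
```

```bash
cat > st.py <<'E'
from h import *
from scipy.spatial.transform import Rotation as R
np.set_printoptions(precision=3,suppress=True)
s=observe();y=R.from_rotvec(s['orientation']).as_matrix()
print(s['clock'],s['tcp_pos'],'jawyaw',np.arctan2(y[1,1],y[0,1]),'z',y[:,2],'q',s['q'],'F',s['contact_force'],'gap',s['finger_gap'])
E
python3 st.py
```

```text
3.175 [522.709 -53.607 303.592] jawyaw 0.05171241608756727 z [ 0.001  0.    -1.   ] q [-0.379  0.326  0.547  1.728 -0.185  1.139  0.274] F [ 1.523 -0.11   0.318] gap 0.9997775221737955
```

>>> apply_moves(deltas=[-0.0055,-0.0477,-0.026,0,0,-0.084,1,-0.0055,-0.0477,-0.026,0,0,-0.084,1,-0.0055,-0.0477,-0.026,0,0,-0.084,1,-0.0055,-0.0477,-0.026,0,0,-0.084,1,-0.0055,-0.0477,-0.026,0,0,-0.084,1,-0.0055,-0.0477,-0.026,0,0,-0.084,1,-0.0055,-0.0477,-0.026,0,0,-0.084,1,0,0,0,0,0,0,1])

```text
clock: 4.18
tcp_pos: [481.2, -389.7, 119.4]
orientation: [-2.733, -1.548, 0.005]
contact_force: [-0.2, 0.5, -0.2]
finger_gap: 0.998
```

```bash
python3 st.py; python3 -c "
from h import *
c=camera('top');a=c['frame'][...,::-1][150:260,340:460];d=camera('scene');b=d['frame'][...,::-1][200:310,90:210]
cv2.imwrite('pics/c2.png',np.hstack([cv2.resize(a,(396,363),interpolation=2),cv2.resize(b,(396,363),interpolation=2)]))"
```

```text
4.175 [ 481.244 -389.695  119.399] jawyaw -0.5403751499083027 z [-0.003 -0.001 -1.   ] q [ 0.254  0.683  0.588  1.737 -0.472  0.869  0.51 ] F [-0.185  0.487 -0.17 ] gap 0.9982512405239145
```

View pics/c2.png

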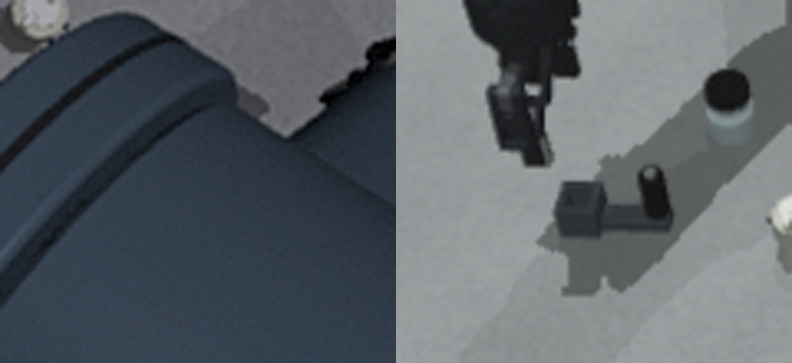

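The scene view shows the open fingers above the hub (crank at (600,205) in the picture) and clear of the jar. Descending.

>>> apply_moves(deltas=[0.001,0.001,-0.04,0,0,0.002,1,0.001,0.001,-0.04,0,0,0,1,0.001,0,-0.02,0,0,0,1,0,0,-0.0,0,0,0,1])

```text
clock: 4.78
tcp_pos: [487.2, -383.0, 20.9]
orientation: [-2.725, -1.56, 0.0]
contact_force: [0.3, 0.3, 0.2]
finger_gap: 1.0
```

```bash
python3 st.py
```

```text
4.775 [ 487.191 -382.984   20.874] jawyaw -0.5306565756084239 z [-0.001  0.001 -1.   ] q [ 0.301  0.8    0.488  1.806 -0.565  0.68   0.583] F [0.297 0.287 0.188] gap 0.999501723968255
```

>>> apply_moves(deltas=[-0.002,-0.003,-0.014,0,0,0,1,0,0,0,0,0,0,0.7,0,0,0,0,0,0,0.4,0,0,0,0,0,0,0,0,0,0,0,0,0,0,0,0,0,0,0,0,0,0,0,0,0,0,0,0])

```text
clock: 5.65
tcp_pos: [485.0, -387.3, 8.1]
orientation: [2.727, 1.559, 0.001]
contact_force: [-1.7, -0.1, 5.4]
finger_gap: 0.387
```

```bash
python3 st.py
```

```text
5.65 [ 485.005 -387.297    8.067] jawyaw -0.5321537484084604 z [ 0.001 -0.    -1.   ] q [ 0.318  0.816  0.473  1.812 -0.577  0.654  0.599] F [-1.712 -0.067  5.388] gap 0.3874278432739796
```

>>> apply_moves(deltas=[0,0,0.03,0,0,0,0,0,0,0.05,0,0,0,0,0,0,0.05,0,0,0,0,0,0,0.04,0,0,0,0,0.01,0.04,0.01,0,0,0.045,0,0.01,0.04,0,0,0,0.045,0,0.01,0.04,0,0,0,0.045,0,0.01,0.04,0,0,0,0.045,0,0.01,0.04,0,0,0,0.045,0,0.01,0.04,0,0,0,0.045,0])

```text
clock: 6.9
tcp_pos: [544.8, -145.5, 187.2]
orientation: [-2.491, -1.914, 0.0]
contact_force: [0.2, 0.4, -3.2]
finger_gap: 0.387
```

>>> apply_moves(deltas=[0.01,0.03,0,0,0,0.045,0,0.01,0.02,0,0,0,0.045,0,0.009,0.015,0,0,0,0,0,0,0.008,0,0,0,0,0,0,0,0,0,0,0,0,0,0,0,0,0,0,0])

```text
clock: 7.65
tcp_pos: [573.5, -75.2, 187.4]
orientation: [2.406, 2.02, -0.001]
contact_force: [-0.5, -0.3, -4.2]
finger_gap: 0.387
```

```bash
python3 st.py; python3 - <<'E'
from h import *
np.set_printoptions(precision=1,suppress=True)
T=[]
for n in ['top','scene']:
    c=camera(n);np.savez(n+'2.npz',**c);w=cloud(c)
    for k in ['crank','handle_mid','shaft']: print(n,k,[(np.round(d['at'],1),round(d['confidence'],2)) for d in search_frame(n,k)[:2]])
    m=masks_of(n,'crank')
    if m:
        p=w[m[0]['pixels']];p=p[~np.isnan(p[:,0])]
        for lo,hi in [(150,260),(185,200),(200,222),(225,260)]:
            q=p[(p[:,2]>lo)&(p[:,2]<hi)]
            if len(q)>5:
                r=cv2.minAreaRect(q[:,:2].astype(np.float32));print(lo,hi,len(q),q.mean(0),r)
    a=c['frame'][...,::-1]
    u=proj(c,[[574,-74,160]])[0].astype(int);print(u)
    x=a[max(u[1]-55,0):u[1]+55,u[0]-60:u[0]+60];T.append(cv2.resize(x,(396,363),interpolation=2))
cv2.imwrite('pics/c3.png',np.hstack(T))
E
```

```text
7.65 [573.499 -75.245 187.378] jawyaw -0.17377939777329854 z [-0.    -0.001 -1.   ] q [-0.317  0.536  0.575  1.773 -0.352  0.937  0.232] F [-0.46  -0.261 -4.221] gap 0.3874217123825629
top crank []
top handle_mid []
top shaft []
[285 155]
scene crank [(array([588.2, -30.1, 202.2]), 0.96), (array([547.6,  71.1, 111.7]), 0.36)]
scene handle_mid [(array([591.4, -28.9, 204.1]), 0.81)]
scene shaft [(array([578.4, -78.8, 135.3]), 0.62)]
150 260 296 [585.9 -37.5 208.9] ((577.5613403320312, -50.07792663574219), (91.6370620727539, 32.237762451171875), 85.74620819091797)
185 200 107 [585.7 -40.6 191.4] ((579.4677124023438, -51.10316848754883), (88.60608673095703, 27.135583877563477), 85.11786651611328)
200 222 90 [582.1 -53.1 210.2] ((577.4913940429688, -50.096004486083984), (91.64506530761719, 32.22745132446289), 85.8438949584961)
225 260 70 [589.4 -16.  239.2] ((588.2926635742188, -15.16793155670166), (18.65833854675293, 15.310447692871094), 65.31317138671875)
[260 209]
```

View pics/c3.png

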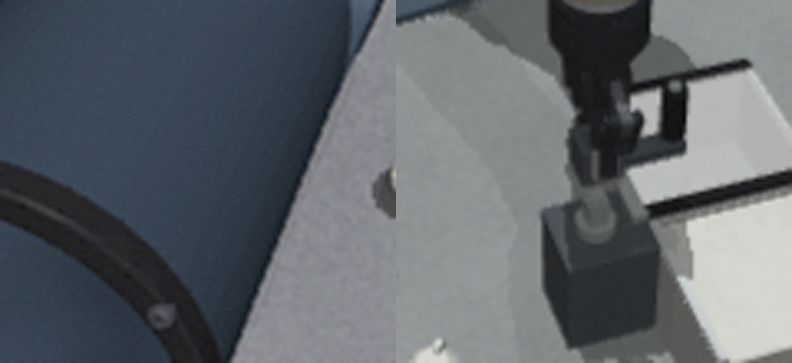

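The picture shows the crank held level above the gearbox shaft, with the handle over the lid side. I'll check the held offset by comparing the handle top now with how it looked on the bench.

```bash
python3 - <<'E'
from h import *
np.set_printoptions(precision=2,suppress=True)
c0=np.load('scene0.npz');c2=np.load('scene2.npz')
def top(c,xy,z0):
    w=cloud(c);m=(np.hypot(w[...,0]-xy[0],w[...,1]-xy[1])<18)
    out=[]
    for a in (40,52,58): 
        q=w[m&(w[...,2]>z0+a)&(w[...,2]<z0+76)]; out.append((len(q),q.mean(0),cv2.minAreaRect(q[:,:2].astype(np.float32))[0]))
    return out
for r in top(c0,(517.9,-331.2),-1.5):print(r)
print()
for r in top(c2,(586,-13),177.9):print(r)
# shaft estimate by scene & top
E
```

```text
(87, array([ 521.28, -332.98,   57.89]), (518.2814331054688, -332.5784912109375))
(66, array([ 520.5 , -333.05,   62.21]), (517.9948120117188, -333.4698791503906))
(52, array([ 519.38, -332.86,   64.46]), (517.5697021484375, -333.1534729003906))

(93, array([589.36, -15.65, 236.31]), (586.8246459960938, -13.322656631469727))
(68, array([588.71, -15.36, 240.95]), (586.8246459960938, -13.322656631469727))
(53, array([588.22, -14.55, 243.3 ]), (587.0763549804688, -13.640899658203125))
```

>>> apply_moves(deltas=[0.001,0.0023,-0.02,0,0,0,0,0,0,-0.012,0,0,0,0,0,0,-0.004,0,0,0,0,0,0,-0.003,0,0,0,0])

```text
clock: 8.65
tcp_pos: [574.5, -71.8, 149.4]
orientation: [-2.404, -2.021, -0.0]
contact_force: [-8.9, 2.2, 19.4]
finger_gap: 0.386
```

```bash
python3 st.py
```

```text
8.65 [574.527 -71.809 149.425] jawyaw -0.17236609555082225 z [-0.     0.001 -1.   ] q [-0.301  0.579  0.546  1.814 -0.387  0.856  0.258] F [-8.94   2.163 19.386] gap 0.3861091429439381
```

The taper is engaged and the side force points to -x, so I'll follow it.

>>> apply_moves(deltas=[-0.001,0.0005,0,0,0,0,0,-0.0005,0,-0.001,0,0,0,0])

```text
clock: 8.9
tcp_pos: [573.5, -71.7, 147.9]
orientation: [2.404, 2.021, 0.001]
contact_force: [-0.8, -2.2, -3.7]
finger_gap: 0.39
```

```bash
python3 st.py
```

```text
8.9 [573.546 -71.733 147.881] jawyaw -0.17240533920803422 z [ 0.001 -0.    -1.   ] q [-0.302  0.579  0.545  1.82  -0.387  0.849  0.258] F [-0.82  -2.152 -3.664] gap 0.3897336611802764
```

>>> apply_moves(deltas=[0,-0.0005,-0.004,0,0,0,0,0,0,-0.005,0,0,0,0,0,0,-0.005,0,0,0,0])

```text
clock: 9.28
tcp_pos: [573.5, -71.8, 132.7]
orientation: [2.404, 2.022, -0.0]
contact_force: [-0.1, -0.6, -3.2]
finger_gap: 0.387
```

```bash
python3 st.py
```

```text
9.275 [573.463 -71.811 132.72 ] jawyaw -0.17205845875058465 z [-0. -0. -1.] q [-0.292  0.597  0.532  1.835 -0.401  0.818  0.271] F [-0.082 -0.641 -3.175] gap 0.38746582081576786
```

>>> apply_moves(deltas=[0,0,-0.004,0,0,0,0,0,0,-0.003,0,0,0,0,0,0,-0.001,0,0,0,0,0,0,0,0,0,0,0])

```text
clock: 9.78
tcp_pos: [573.4, -71.8, 126.0]
orientation: [-2.404, -2.022, -0.001]
contact_force: [-3.3, -0.5, 7.0]
finger_gap: 0.386
```

```bash
python3 st.py
```

```text
9.775 [573.409 -71.821 126.01 ] jawyaw -0.17211736894491997 z [ 0.  0. -1.] q [-0.288  0.605  0.526  1.842 -0.408  0.803  0.277] F [-3.287 -0.514  7.049] gap 0.38595545292164796
```

Seated: it touches down 22 mm below the engagement height, which fits the collar. Releasing and rising.

>>> apply_moves(deltas=[0,0,0,0,0,0,0.6,0,0,0,0,0,0,1,0,0,0,0,0,0,1,0,0,0.03,0,0,0,1,0,0,0.04,0,0,0,1,0,0,0.03,0,0,0,1,0,0,0,0,0,0,1])

```text
clock: 10.65
tcp_pos: [574.7, -72.1, 227.5]
orientation: [2.402, 2.021, 0.005]
contact_force: [0.5, 0.3, 0.1]
finger_gap: 1.002
```

```bash
python3 st.py; python3 - <<'E'
from h import *
np.set_printoptions(precision=1,suppress=True)
c=camera('scene');np.savez('scene3.npz',**c);w=cloud(c)
c0=np.load('scene0.npz');w0=cloud(c0)
def mean(w,xy,z0,z1):
    m=(np.hypot(w[...,0]-xy[0],w[...,1]-xy[1])<18)&(w[...,2]>z0)&(w[...,2]<z1);q=w[m];return len(q),q.mean(0),np.percentile(q[:,2],98)
print(mean(w0,(517.9,-331.2),50.5,74.5))
for k in range(2): print(mean(w,(584.7,-9),168.5,192.5))
print('hub',mean(w,(573.5,-73),145,158), mean(w0,(484.6,-387.4),27,40))
print([(d['at'],d['confidence']) for d in search_frame('scene','crank')[:1]])
E
```

```text
10.65 [574.668 -72.088 227.509] jawyaw -0.17197257483473571 z [ 0.004 -0.    -1.   ] q [-0.342  0.495  0.602  1.722 -0.322  1.02   0.201] F [0.467 0.329 0.072] gap 1.001947495110027
(66, array([ 520.5, -333. ,   62.2]), np.float64(69.64442919463681))
(63, array([588.2, -12.3, 180.3]), np.float64(187.50942840882135))
(63, array([588.2, -12.3, 180.3]), np.float64(187.50942840882135))
hub (79, array([572.9, -72.8, 149.5]), np.float64(153.15729106104246)) (80, array([ 484.5, -387.2,   31.8]), np.float64(35.55486446203447))
[([591.0, -44.7, 142.2], 0.92)]
```

The crank's height shift is 118 mm, so it is fully down. Now the handle at about (585, -10).

>>> apply_moves(deltas=[0.005,0.031,0,0,0,0,1,0.0055,0.031,0,0,0,0,1,0,0,-0.04,0,0,0,1,0,0,-0.038,0,0,0,1,0,0,0,0,0,0,0.5,0,0,0,0,0,0,0,0,0,0,0,0,0,0,0,0,0,0,0,0,0], squeeze=30)

```text
clock: 11.75
tcp_pos: [584.6, -9.8, 148.5]
orientation: [2.403, 2.022, 0.003]
contact_force: [-0.0, 0.3, 1.9]
finger_gap: 0.252
```

```bash
python3 st.py
```

```text
11.75 [584.584  -9.831 148.45 ] jawyaw -0.17200761788209493 z [ 0.002  0.    -1.   ] q [-0.408  0.587  0.548  1.803 -0.392  0.859  0.154] F [-0.013  0.319  1.911] gap 0.2518941076288065
```

```bash
python3 -c "
import numpy as np
a=np.radians(80+18*np.arange(21));p=.0650*np.c_[np.cos(a),np.sin(a)]
for d in np.diff(p,axis=0): print('%.4f, %.4f'%tuple(d),end=' | ')"
```

```text
-0.0203, 0.0004 | -0.0194, -0.0059 | -0.0167, -0.0117 | -0.0122, -0.0162 | -0.0066, -0.0192 | -0.0004, -0.0203 | 0.0059, -0.0194 | 0.0117, -0.0167 | 0.0162, -0.0122 | 0.0192, -0.0066 | 0.0203, -0.0004 | 0.0194, 0.0059 | 0.0167, 0.0117 | 0.0122, 0.0162 | 0.0066, 0.0192 | 0.0004, 0.0203 | -0.0059, 0.0194 | -0.0117, 0.0167 | -0.0162, 0.0122 | -0.0192, 0.0066 |
```

>>> apply_moves(deltas=[-0.0203,0.0004,0,0,0,0,0,-0.0194,-0.0059,0,0,0,0,0,-0.0167,-0.0117,0,0,0,0,0,-0.0122,-0.0162,0,0,0,0,0,-0.0066,-0.0192,0,0,0,0,0])

```text
clock: 12.38
tcp_pos: [508.2, -61.3, 148.4]
orientation: [-2.401, -2.023, -0.003]
contact_force: [-1.2, 3.7, 10.2]
finger_gap: 0.246
```

```bash
python3 st.py
```

```text
12.375 [508.172 -61.335 148.394] jawyaw -0.17067212606682272 z [ 0.     0.003 -1.   ] q [-0.346  0.492  0.555  1.984 -0.372  0.765  0.258] F [-1.17   3.723 10.249] gap 0.24626040924938894
```

>>> apply_moves(deltas=[-0.0004,-0.0203,0,0,0,0,0,0.0059,-0.0194,0,0,0,0,0,0.0117,-0.0167,0,0,0,0,0,0.0162,-0.0122,0,0,0,0,0,0.0192,-0.0066,0,0,0,0,0,0.0203,-0.0004,0,0,0,0,0,0.0194,0.0059,0,0,0,0,0,0.0167,0.0117,0,0,0,0,0,0.0122,0.0162,0,0,0,0,0,0.0066,0.0192,0,0,0,0,0])

```text
clock: 13.62
tcp_pos: [636.2, -86.6, 148.4]
orientation: [2.405, 2.02, -0.002]
contact_force: [-7.0, -2.3, 8.9]
finger_gap: 0.244
```

```bash
python3 st.py
```

```text
13.625 [636.226 -86.578 148.449] jawyaw -0.1737141750503728 z [-0.    -0.002 -1.   ] q [-0.251  0.663  0.536  1.646 -0.397  0.943  0.254] F [-6.985 -2.304  8.906] gap 0.24366432101148355
```

>>> apply_moves(deltas=[0.0,0.0203,0,0,0,0,0,-0.0059,0.0194,0,0,0,0,0,-0.0117,0.0167,0,0,0,0,0,-0.0162,0.0122,0,0,0,0,0,-0.0192,0.0066,0,0,0,0,0,-0.0203,0.0004,0,0,0,0,0,-0.0194,-0.0059,0,0,0,0,0,-0.0167,-0.0117,0,0,0,0,0,-0.0122,-0.0162,0,0,0,0,0,-0.0066,-0.0192,0,0,0,0,0])

```text
clock: 14.88
tcp_pos: [508.0, -61.6, 148.4]
orientation: [-2.402, -2.023, -0.004]
contact_force: [0.2, 4.7, 10.0]
finger_gap: 0.246
```

```bash
python3 st.py; python3 - <<'E'
from h import *
c=camera('scene');cv2.imwrite('pics/w1.png',c['frame'][...,::-1][100:310,180:420])
print([(np.round(d['at']),round(d['confidence'],2)) for k in ('lid_front','lid','crank') for d in search_frame('scene',k)[:1]])
E
```

```text
14.875 [508.036 -61.611 148.358] jawyaw -0.17074185140769368 z [ 0.001  0.002 -1.   ] q [-0.348  0.493  0.559  1.985 -0.375  0.764  0.261] F [ 0.165  4.666 10.047] gap 0.24638380297619453
[(array([585.,  37., 113.]), 0.92), (array([584.,  38., 111.]), 0.95), (array([577., -72., 141.]), 0.5)]
```

View pics/w1.png

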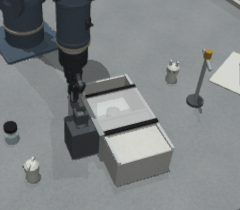

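The lid (front bar at (125,90)) has moved about 62 mm after 1¼ turns and the crank is still on. Winding on.

>>> apply_moves(deltas=[-0.0004,-0.0203,0,0,0,0,0,0.0059,-0.0194,0,0,0,0,0,0.0117,-0.0167,0,0,0,0,0,0.0162,-0.0122,0,0,0,0,0,0.0192,-0.0066,0,0,0,0,0,0.0203,-0.0004,0,0,0,0,0,0.0194,0.0059,0,0,0,0,0,0.0167,0.0117,0,0,0,0,0,0.0122,0.0162,0,0,0,0,0,0.0066,0.0192,0,0,0,0,0])

```text
clock: 16.32
tcp_pos: [636.1, -87.1, 148.4]
orientation: [2.405, 2.019, -0.002]
contact_force: [-4.9, -4.0, 9.4]
finger_gap: 0.248
```

>>> apply_moves(deltas=[0.0004,0.0203,0,0,0,0,0,-0.0059,0.0194,0,0,0,0,0,-0.0117,0.0167,0,0,0,0,0,-0.0162,0.0122,0,0,0,0,0,-0.0192,0.0066,0,0,0,0,0,-0.0203,0.0004,0,0,0,0,0,-0.0194,-0.0059,0,0,0,0,0,-0.0167,-0.0117,0,0,0,0,0,-0.0122,-0.0162,0,0,0,0,0,-0.0066,-0.0192,0,0,0,0,0])

```text
clock: 17.58
tcp_pos: [508.1, -61.8, 148.3]
orientation: [-2.402, -2.023, -0.003]
contact_force: [0.8, 3.2, 9.4]
finger_gap: 0.249
```

>>> apply_moves(deltas=[-0.0004,-0.0203,0,0,0,0,0,0.0059,-0.0194,0,0,0,0,0,0.0117,-0.0167,0,0,0,0,0,0.0162,-0.0122,0,0,0,0,0,0.0192,-0.0066,0,0,0,0,0,0.0203,-0.0004,0,0,0,0,0,0.0194,0.0059,0,0,0,0,0,0.0167,0.0117,0,0,0,0,0,0.0122,0.0162,0,0,0,0,0,0.0066,0.0192,0,0,0,0,0])

```text
clock: 18.82
tcp_pos: [636.1, -87.0, 148.3]
orientation: [2.405, 2.019, -0.002]
contact_force: [-5.1, -2.5, 8.6]
finger_gap: 0.248
```

>>> apply_moves(deltas=[0.0004,0.0203,0,0,0,0,0,-0.0059,0.0194,0,0,0,0,0,-0.0117,0.0167,0,0,0,0,0,-0.0162,0.0122,0,0,0,0,0,-0.015,0.005,0,0,0,0,0])

```text
clock: 19.45
tcp_pos: [588.5, -12.0, 148.3]
orientation: [2.402, 2.021, 0.003]
contact_force: [3.3, -2.8, 3.2]
finger_gap: 0.247
```

```bash
python3 st.py; python3 - <<'E'
from h import *
c=camera('scene')
print([(np.round(d['at']),round(d['confidence'],2)) for k in ('lid_front','lid','crank') for d in search_frame('scene',k)[:1]])
E
```

```text
19.45 [588.476 -12.043 148.307] jawyaw -0.17198910624239241 z [ 0.003 -0.001 -1.   ] q [-0.409  0.595  0.558  1.794 -0.4    0.864  0.164] F [ 3.308 -2.781  3.16 ] gap 0.24667808230278007
[(array([670.,  27., 115.]), 0.59), (array([671.,  27., 111.]), 0.88), (array([589., -64., 132.]), 0.78)]
```

>>> apply_moves(deltas=[-0.005,0.001,0,0,0,0,0,-0.005,0.001,0,0,0,0,0,0,0,0,0,0,0,0])

```text
clock: 20.02
tcp_pos: [578.5, -10.2, 148.1]
orientation: [2.403, 2.021, 0.002]
contact_force: [1.9, -0.4, 6.4]
finger_gap: 0.248
```

```bash
python3 st.py
```

```text
20.025 [578.453 -10.182 148.091] jawyaw -0.17249644753943835 z [ 0.002 -0.    -1.   ] q [-0.417  0.582  0.56   1.82  -0.398  0.852  0.162] F [ 1.852 -0.399  6.448] gap 0.2477827048538645
```

>>> apply_moves(deltas=[-0.004,0.0003,0,0,0,0,0,-0.003,0,0,0,0,0,0,0,0,0,0,0,0,0])

```text
clock: 20.4
tcp_pos: [571.7, -9.8, 148.1]
orientation: [2.403, 2.021, 0.002]
contact_force: [2.7, -0.2, 5.9]
finger_gap: 0.247
```

```bash
python3 st.py
```

```text
20.4 [571.678  -9.832 148.104] jawyaw -0.17248603014054525 z [ 0.002 -0.    -1.   ] q [-0.422  0.573  0.561  1.837 -0.397  0.842  0.163] F [ 2.727 -0.222  5.905] gap 0.24748216768876247
```

>>> apply_moves(deltas=[-0.004,0,0,0,0,0,0,-0.002,-0.0003,0,0,0,0,0,0,0,0,0,0,0,0])

```text
clock: 20.78
tcp_pos: [568.6, -10.1, 148.6]
orientation: [2.4, 2.018, 0.008]
contact_force: [11.5, -2.0, 1.1]
finger_gap: 0.247
```

```bash
python3 st.py;  python3 - <<'E'
from h import *
c=camera('scene');np.savez('scene4.npz',**c)
print([(np.round(d['at']),round(d['confidence'],2)) for k in ('lid_front','lid','crank') for d in search_frame('scene',k)[:1]])
E
```

```text
20.775 [568.603 -10.128 148.617] jawyaw -0.17221221701197614 z [ 0.008 -0.001 -1.   ] q [-0.425  0.566  0.562  1.85  -0.397  0.831  0.164] F [11.505 -1.96   1.105] gap 0.24721573000035774
[(array([672.,  23., 114.]), 0.65), (array([675.,  24., 109.]), 0.6), (array([578., -63., 132.]), 0.55)]
```

The stop is reached: the force rose and the lid shows about 150 mm of travel. Backing off a little, releasing and lifting.

>>> apply_moves(deltas=[0.005,0,0,0,0,0,0,0,0,0,0,0,0,0.6,0,0,0,0,0,0,1,0,0,0,0,0,0,1,0,0,0.02,0,0,0,1,0,0,0.04,0,0,0,1,0,0,0.05,0,0,0,1,-0.03,0.05,0.04,0,0,0.1,1,-0.03,0.05,0,0,0,0.1,1])

```text
clock: 22.1
tcp_pos: [513.9, 85.0, 295.0]
orientation: [2.187, 2.251, 0.006]
contact_force: [0.9, 1.0, -0.6]
finger_gap: 1.0
```

>>> apply_moves(deltas=[-0.02,0.05,0,0,0,0.1,1,-0.01,0.05,0,0,0,0.1,1,-0.01,0.05,0,0,0,0.1,1,0,0.05,0,0,0,0.1,1,0,0.04,0,0,0,0.1,1])

```text
clock: 22.72
tcp_pos: [472.3, 327.0, 292.5]
orientation: [-1.558, -2.727, 0.0]
contact_force: [0.7, -0.0, 0.3]
finger_gap: 1.0
```

```bash
python3 st.py;  python3 - <<'E'
from h import *
np.set_printoptions(precision=1,suppress=True)
for n in ('scene','top'):
    c=camera(n);np.savez(n+'5.npz',**c);w=cloud(c)
    for k in ('lid_front','crank','plain','rabbit','bear','jar'): print(n,k,[(np.round(d['at']),round(d['confidence'],2)) for d in search_frame(n,k)[:2]])
    O=np.array([522,63]);a=-.172;d=w[...,:2]-O;x=d[...,0]*np.cos(a)+d[...,1]*np.sin(a);y=-d[...,0]*np.sin(a)+d[...,1]*np.cos(a)
    m=(abs(x)<70)&(abs(y)<68)&(w[...,2]>35)&(w[...,2]<85);print('plain dryer',m.sum(),[np.nanpercentile(v[m],[2,50,98]) for v in (x,y,w[...,2])])
    m=(abs(w[...,0]-459)<40)&(abs(w[...,1]-348)<40)&(w[...,2]>66);q=w[m]
    if len(q)>4: print('ears',cv2.minAreaRect(q[:,:2].astype(np.float32)))
    if n=='scene':cv2.imwrite('pics/w2.png',cv2.resize(c['frame'][...,::-1][150:290,200:400],(800,560)))
E
```

```text
22.725 [472.275 327.02  292.452] jawyaw 0.5329037911631165 z [-0.001  0.    -1.   ] q [-0.97   0.402  0.425  1.625 -0.178  1.154  0.03 ] F [ 0.731 -0.002  0.293] gap 1.0003753176457435
scene lid_front [(array([671.,  23., 111.]), 0.77)]
scene crank [(array([584., -52., 143.]), 0.65)]
scene plain [(array([544.,  49.,  77.]), 0.64), (array([634.,  14.,  97.]), 0.38)]
scene rabbit [(array([465., 339.,  51.]), 0.77)]
scene bear [(array([ 615., -241.,   58.]), 0.74)]
scene jar [(array([ 458., -238.,   44.]), 0.79)]
plain dryer 55 [array([11.6, 25.9, 35.3]), array([-27.3, -10.8,   8.9]), array([68.6, 76. , 79.8])]
ears ((461.5733337402344, 342.9132080078125), (69.5700912475586, 75.03739166259766), 89.51765441894531)
top lid_front [(array([668.,  32., 111.]), 0.66)]
top crank [(array([567., -45., 151.]), 0.75), (array([ 443., -229.,   62.]), 0.31)]
top plain [(array([544.,  52.,  77.]), 0.53)]
top rabbit [(array([456., 344.,  62.]), 0.75), (array([ 598., -238.,   61.]), 0.31)]
top bear [(array([ 599., -240.,   60.]), 0.56), (array([ 441., -232.,   61.]), 0.27)]
top jar [(array([ 447., -232.,   62.]), 0.71)]
plain dryer 245 [array([10. , 27.2, 47.6]), array([-26.1,  -7.9,  10.9]), array([54.6, 75.7, 80.2])]
ears ((459.81524658203125, 336.3985595703125), (58.58805465698242, 51.773128509521484), 10.133798599243164)
```

View pics/w2.png

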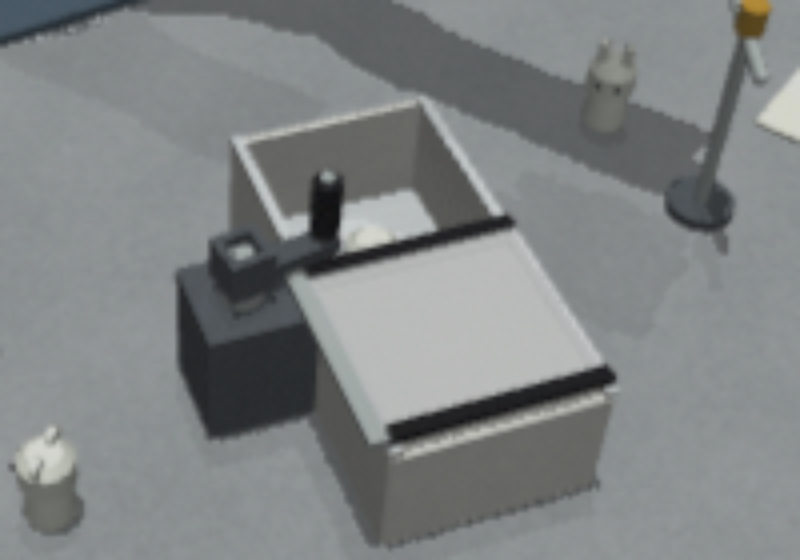

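The lid is fully open. The crank sits on the collar, with its handle over the chamber's right rear corner. The plain figure stands at dryer (28, -8), and the rabbit still stands at about (459, 349). I'll go for the rabbit's head, after a quick hub height check from the saved image.

>>> apply_moves(deltas=[-0.007,0.011,-0.03,0,0,0.13,1,-0.006,0.011,-0.05,0,0,0.13,1,0,0,-0.05,0,0,0.13,1,0,0,-0.05,0,0,0.13,1,0,0,0,0,0,0,1,0,0,0,0,0,0,1])

```text
clock: 24.18
tcp_pos: [461.2, 347.2, 114.3]
orientation: [0.817, 3.032, 0.002]
contact_force: [-0.1, 0.5, -0.3]
finger_gap: 1.002
```

```bash
python3 st.py;  python3 - <<'E'
from h import *
np.set_printoptions(precision=1,suppress=True)
c=np.load('scene5.npz');w=cloud(c)
for xy,a,b in (((573.2,-73),145,165),((570,-10),168.5,195)):
    q=w[(np.hypot(w[...,0]-xy[0],w[...,1]-xy[1])<20)&(w[...,2]>a)&(w[...,2]<b)];print(len(q),q.mean(0),np.percentile(q[:,2],98))
c=camera('scene');w=cloud(c);q=w[masks_of('scene','rabbit')[0]['pixels']];print(np.nanmean(q,0),np.nanpercentile(q,[2,98],axis=0))
cv2.imwrite('pics/r1.png',cv2.resize(c['frame'][...,::-1][110:230,290:410],(480,480)))
E
```

```text
24.175 [461.21  347.195 114.26 ] jawyaw 1.0446242156635517 z [ 0.001  0.001 -1.   ] q [-0.872  0.572  0.224  1.85  -0.179  0.738  0.495] F [-0.119  0.453 -0.331] gap 1.0018287601962494
98 [573.7 -73.9 149.7] 153.63245940374227
60 [576.5 -11.6 179.8] 186.56838518253574
[459.7 348.4  38.5] [[386.4 329.4  -4.2]
 [477.6 423.1  81.2]]
```

View pics/r1.png

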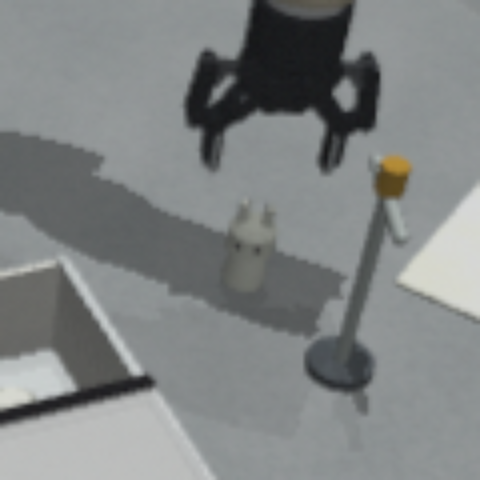

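The crank height is unchanged. The picture shows the open fingers above the rabbit (tips at about (212,165) and (330,165), rabbit head at (250,225)). I'll verify the alignment by projection before descending.

```bash
python3 - <<'E'
from h import *
np.set_printoptions(precision=1,suppress=True)
c=np.load('scene5.npz')
f=lambda P:(proj(c,P)-[290,110])*4
print('tcp open tips',f([[461,347,127]]),'finger tips',f([[461+s*46*np.cos(1.0446),347+s*46*np.sin(1.0446),127] for s in(-1,1)]))
print('rabbit head ctr top, ears, foot',f([[459,349,62],[459,349,85],[459,349,0]]))
for t in ('top','scene'):
  c=np.load(t+'5.npz' if t=='scene' else 'top0.npz');w=cloud(c)
  q=w[(np.hypot(w[...,0]-459,w[...,1]-348)<26)&(w[...,2]>8)&(w[...,2]<90)]
  for a,b in((8,36),(38,59),(60,68),(72,90)):
    r=q[(q[:,2]>a)&(q[:,2]<b)]
    if len(r)>5: print(t,a,b,len(r),r.mean(0),r.min(0),r.max(0))
E
```

```text
tcp open tips [[265.7 164.8]] finger tips [[209.3 163.5]
 [322.2 166. ]]
rabbit head ctr top, ears, foot [[252.8 224.5]
 [257.4 203.1]
 [240.8 279.8]]
top 8 36 52 [455.6 337.6  16.8] [441.4 331.6   8.1] [475.3 348.7  26.4]
top 38 59 75 [457.1 338.6  51.1] [438.4 327.7  38.4] [478.  370.8  59. ]
top 60 68 139 [457.4 348.2  63.9] [440.6 331.6  60.3] [477.1 369.1  68. ]
top 72 90 38 [458.3 349.4  80.8] [446.2 339.1  72.2] [470.1 360.3  86.4]
scene 8 36 59 [465.5 340.5  19.3] [445.2 329.1   8.2] [476.9 355.9  32.3]
scene 38 59 64 [465.7 338.9  49.9] [438.  325.7  38.8] [480.6 363.5  58.4]
scene 60 68 48 [460.9 345.4  63.7] [443.6 333.4  60.2] [477.6 359.4  67.3]
scene 72 90 16 [458.5 347.9  79.9] [445.5 339.   72.8] [471.2 358.2  87.9]
```

>>> apply_moves(deltas=[-0.001,0.001,-0.045,0,0,0,1,0,0,-0.04,0,0,0,1,0,0,0,0,0,0,0.7,0,0,0,0,0,0,0.55,0,0,0,0,0,0,0.4,0,0,0,0,0,0,0.3,0,0,0,0,0,0,0.3,0,0,0,0,0,0,0.3], squeeze=25)

```text
clock: 25.28
tcp_pos: [460.5, 348.8, 30.0]
orientation: [0.812, 3.033, 0.005]
contact_force: [-0.3, -0.7, 5.5]
finger_gap: 0.473
```

```bash
python3 st.py
```

```text
25.275 [460.54  348.769  30.009] jawyaw 1.0475952266609314 z [ 0.003  0.003 -1.   ] q [-0.843  0.69   0.178  1.914 -0.217  0.553  0.528] F [-0.263 -0.749  5.477] gap 0.47258827021604044
```

>>> apply_moves(deltas=[0,0,0.02,0,0,0,0.3,0,0,0.04,0,0,0,0.3,0,0,0.05,0,0,0,0.3,0,0,0.05,0,0,0,0.3,0,0,0.03,0,0,0,0.3,0,-0.02,0,0,0,0,0.3,0.003,-0.035,0,0,0,0.05,0.3,0.003,-0.04,0,0,0,0.05,0.3,0.003,-0.04,0,0,0,0.05,0.3,0.003,-0.04,0,0,0,0.05,0.3])

```text
clock: 26.52
tcp_pos: [470.5, 170.4, 217.5]
orientation: [-0.504, -3.101, 0.001]
contact_force: [0.3, -1.1, -0.5]
finger_gap: 0.47
```

>>> apply_moves(deltas=[0.005,-0.04,0,0,0,0.05,0.3,0.005,-0.035,0,0,0,0.05,0.3,0.005,-0.025,0,0,0,0.05,0.3,0,0,-0.03,0,0,0,0.3,0,0,-0.03,0,0,0,0.3,0,0,0,0,0,0,0.3,0,0,0,0,0,0,0.3])

```text
clock: 27.4
tcp_pos: [486.3, 72.5, 158.5]
orientation: [0.272, 3.129, 0.0]
contact_force: [0.2, -0.1, -0.9]
finger_gap: 0.466
```

```bash
python3 st.py;  python3 - <<'E'
from h import *
np.set_printoptions(precision=1,suppress=True)
c=camera('scene');w=cloud(c)
q=w[(np.hypot(w[...,0]-487.4,w[...,1]-74.1)<45)&(w[...,2]>115)&(w[...,2]<215)];print(len(q),np.percentile(q[:,2],1))
print([(np.round(d['at']),round(d['confidence'],2)) for d in search_frame('scene','rabbit')[:2]])
cv2.imwrite('pics/r2.png',cv2.resize(c['frame'][...,::-1][110:290,200:380],(600,600)))
E
```

```text
27.4 [486.32   72.45  158.497] jawyaw 1.3974602891338284 z [ 0.001 -0.    -1.   ] q [-0.397  0.404  0.214  2.013 -0.124  0.736  1.29 ] F [ 0.168 -0.119 -0.942] gap 0.46628165493018103
456 130.2657114427947
[(array([492.,  67., 177.]), 0.67)]
```

View pics/r2.png

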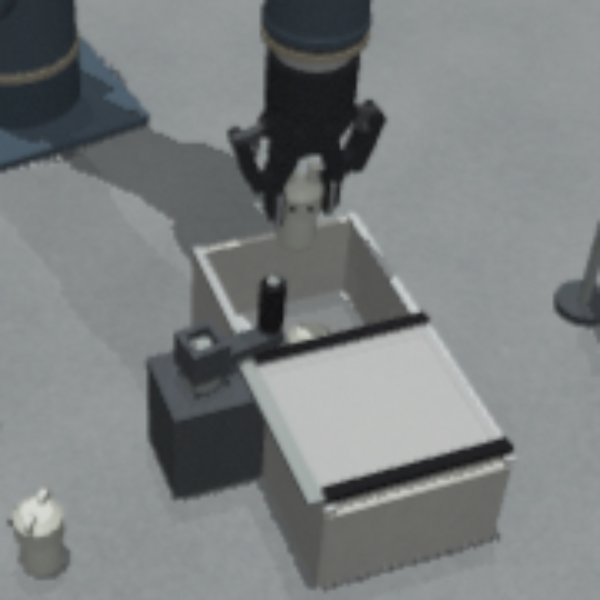

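The rabbit hangs upright over the front half of the chamber, clear of the handle and the plain figure. Lowering.

>>> apply_moves(deltas=[0,0,-0.03,0,0,0,0.3,0,0,-0.03,0,0,0,0.3,0,0,-0.025,0,0,0,0.3,0,0,-0.015,0,0,0,0.3,0,0,-0.007,0,0,0,0.3,0,0,-0.004,0,0,0,0.3,0,0,0,0,0,0,0.3])

```text
clock: 28.38
tcp_pos: [486.5, 72.9, 47.1]
orientation: [0.271, 3.129, 0.0]
contact_force: [0.4, 0.4, -1.6]
finger_gap: 0.468
```

```bash
python3 st.py
```

```text
28.375 [486.515  72.925  47.051] jawyaw 1.3980082394306237 z [ 0.001  0.    -1.   ] q [-0.344  0.581  0.147  2.12  -0.185  0.452  1.344] F [ 0.435  0.436 -1.587] gap 0.4679122620262016
```

>>> apply_moves(deltas=[0,0,-0.002,0,0,0,0.3,0,0,-0.0015,0,0,0,0.3,0,0,-0.001,0,0,0,0.3,0,0,0,0,0,0,0.3])

```text
clock: 28.88
tcp_pos: [486.2, 72.9, 42.1]
orientation: [-0.271, -3.13, 0.0]
contact_force: [0.0, -0.4, -0.9]
finger_gap: 0.472
```

```bash
python3 st.py
```

```text
28.875 [486.163  72.86   42.115] jawyaw 1.3980113161724712 z [-0. -0. -1.] q [-0.341  0.59   0.143  2.123 -0.188  0.44   1.346] F [ 0.024 -0.417 -0.943] gap 0.4724605442709941
```

>>> apply_moves(deltas=[0,0,-0.001,0,0,0,0.3,0,0,-0.001,0,0,0,0.3,0,0,0,0,0,0,0.3])

```text
clock: 29.25
tcp_pos: [486.4, 72.8, 41.8]
orientation: [0.272, 3.129, 0.001]
contact_force: [-5.2, -0.3, 27.6]
finger_gap: 0.472
```

```bash
python3 st.py
```

```text
29.25 [486.398  72.847  41.802] jawyaw 1.3976244953531234 z [ 0.001  0.001 -1.   ] q [-0.34   0.59   0.142  2.124 -0.188  0.437  1.347] F [-5.179 -0.344 27.646] gap 0.4720157721721044
```

Floor contact. I'll ease up 1 mm, open moderately and rise.

>>> apply_moves(deltas=[0,0,0.001,0,0,0,0.3,0,0,0.0003,0,0,0,0.5,0,0,0,0,0,0,0.6,0,0,0,0,0,0,0.8,0,0,0,0,0,0,0.85,0,0,0.02,0,0,0,0.85,0,0,0.04,0,0,0,0.85,0,0,0.05,0,0,0,0.85,0,0,0.06,0,0,0,0.85,-0.02,0.04,0.04,0,0,0,0.85])

```text
clock: 30.5
tcp_pos: [467.7, 110.8, 254.2]
orientation: [0.28, 3.126, 0.0]
contact_force: [0.5, 0.9, -0.2]
finger_gap: 0.845
```

>>> apply_moves(deltas=[-0.01,0.05,0.02,0,0,0,0.85,0,0.06,0,0,0,0,0.85,0,0.06,0,0,0,0,0.85,0,0.06,0,0,0,0,0.85,0,0,0,0,0,0,0.85,0,0,0,0,0,0,0.85])

```text
clock: 31.25
tcp_pos: [456.1, 342.3, 271.0]
orientation: [-0.271, -3.13, 0.002]
contact_force: [0.9, -0.1, 0.1]
finger_gap: 0.848
```

```bash
python3 st.py;  python3 - <<'E'
from h import *
np.set_printoptions(precision=1,suppress=True)
T=[]
for n in ('scene','top'):
    c=camera(n);w=cloud(c)
    for k in ('lid_front','crank','plain','rabbit','bear','jar'): print(n,k,[(np.round(d['at']),round(d['confidence'],2)) for d in search_frame(n,k)[:2]])
    for a,b in((60,82),(85,99)):
        q=w[(np.hypot(w[...,0]-486.5,w[...,1]-73)<26)&(w[...,2]>a)&(w[...,2]<b)];print('rab',a,len(q),q.mean(0) if len(q) else '')
    q=w[(np.hypot(w[...,0]-573.2,w[...,1]+73)<20)&(w[...,2]>145)&(w[...,2]<170)];print('hub',q.mean(0))
    a=c['frame'][...,::-1]; a=a[150:290,200:340] if n=='scene' else a[90:230,180:320];T.append(cv2.resize(a,(399,399),interpolation=2))
cv2.imwrite('pics/f.png',np.hstack(T))
E
```

```text
31.25 [456.111 342.282 271.017] jawyaw 1.3981633092652823 z [-0.    -0.001 -1.   ] q [-0.842  0.39   0.169  1.664 -0.071  1.095  0.746] F [ 0.927 -0.128  0.128] gap 0.8481805837900149
scene lid_front [(array([674.,  23., 112.]), 0.84)]
scene crank [(array([581., -52., 139.]), 0.66)]
scene plain []
scene rabbit [(array([491.,  68.,  71.]), 0.49)]
scene bear [(array([ 616., -241.,   58.]), 0.67)]
scene jar [(array([ 461., -239.,   45.]), 0.82)]
rab 60 81 [492.1  71.8  71.8]
rab 85 22 [483.3  71.4  91.6]
hub [574.  -73.8 149.8]
top lid_front [(array([664.,  32., 111.]), 0.57)]
top crank [(array([666.,  32., 112.]), 0.69), (array([570., -43., 151.]), 0.66)]
top plain [(array([544.,  51.,  77.]), 0.83)]
top rabbit [(array([480.,  74.,  75.]), 0.55)]
top bear []
top jar [(array([ 443., -230.,   62.]), 0.87)]
rab 60 210 [482.5  71.8  74.5]
rab 85 27 [483.1  73.4  93.9]
hub [573.4 -73.7 150.7]
```

View pics/f.png

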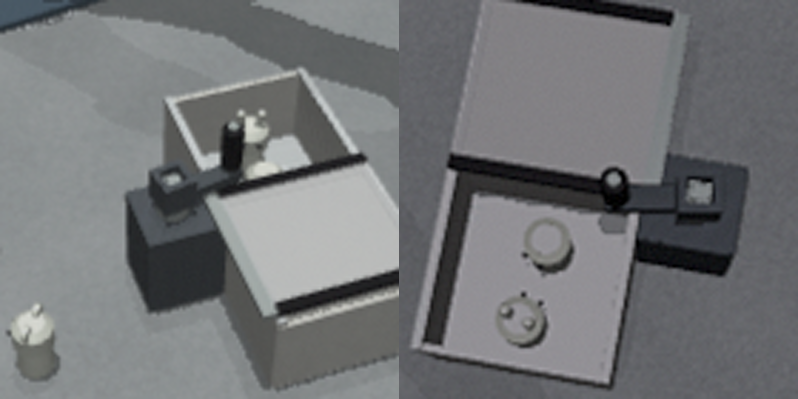

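The picture shows the rabbit upright in front of the plain figure, the lid open and the crank on the shaft, with the arm clear of everything. Handing in.

```bash
python3 -c "
from workcell import job_done
print(job_done())"
```

```text
the job is handed in; nothing more can be done
None
```

I finished the job and handed it in at about 31 s on the robot's clock, of the 72 s allowed. `job_done()` gives no verdict, so the checks below are my own camera and force readings.

**What I did**
- **Crank:** I gripped it by the hub and lowered it onto the shaft. It caught on the taper once, and I corrected by following the side force.
- **Winding:** I wound the handle about three turns counterclockwise, until the force rose at the stop.
- **Rabbit:** I lifted it by the head, set it on the floor of the front half of the chamber and moved the arm clear.

**What the last checks showed**
- **Crank:** the hub is still at its seated height and centred over the shaft to about 1 mm.
- **Lid:** it has moved about 150 mm, which is fully open.
- **Rabbit:** it stands upright at about 35 mm in front of the chamber's centre. It met the floor with about 28 N, against the 60 N limit.
- **Bystanders:** the jar, bear and plain figure show no movement beyond the detectors' few millimetres of error.

**What disagreed**
- In the last pictures the network missed the plain figure in the scene view and the bear in the top view. The other camera found each in its place.
- The top camera's best "crank" result was actually the lid's bar; its second result was the crank.
- The top camera puts the lid's front edge 5–10 mm short of the scene camera's reading. I relied on the scene view and the force rise at the stop.

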